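Push the heel block home on the setting ramp

TASK

Lay the striped maple heel block gently on the open lower part of the setting ramp, lengthwise, and let go of it. Then push it up the ramp between the brass rails, without lifting it off the ramp, until it sits square against the steel plate of the top stop, whose setting differs each time; press it home for about half a second with a steady push of roughly 8 newtons, never more than 12, and leave it there, touching nothing. Do not disturb the eyelet tin, the brass gauge, the punch or the jar.

Things in the scene. Friction and masses are not known exactly. Their poses are not given: they have to be found in the camera images.
- heel_block_center (a point): Centre (half-way up) of the loose maple heel block: a pale wooden block 70 x 50 x 36 mm (its own x, y, z) with two dark stripes round it across its length, lying flat on the bench at the start; steel-cored, 200 to 325 g. x runs along its 70 mm length, y along its 50 mm width (grip across this), z up. Either end may face the stop.
- ramp_deck: Fixed ramp's waxed wooden surface, 250 long x 90 mm wide, rising 7 degrees towards the top stop, on a green plate 270 x 130 mm. Origin: middle of the surface, 27.5 mm above the bench. x points up the slope (foot edge at x = -125 mm, 12 mm above the bench), y across, z square to the surface. Open, without rails, from x = -125 to -30 mm: the block fits here, centre at x = -80 mm, and stays where it is left.
- rail_mouth (a point): Mouth of the two brass rails, mid-way between them on the sliding surface, at x = -30 mm of ramp_deck and with its axes. The rails are 12 mm high; they flare from about 74 mm apart here to 58 mm apart 25 mm farther up, then run parallel up to the stop and guide the block.
- top_stop: Top stop: a fixed green post, origin at the bottom middle of its downhill face, on the surface 112 mm up from the ramp_deck origin, axes as ramp_deck. It carries a rigid steel stop plate 52 mm wide, 32 mm high whose face stands 12 to 37 mm downhill of the origin: set anew each time, not reported, so feel for it. A brass button in it, 2 mm proud, yields at 0.1 N till flush.
- eyelet_tin: Bystander: round open aluminium tin of black eyelets, 80 mm across, 36 mm high. Origin: centre of its underside.
- sole_gauge: Bystander: flat brass sole gauge with a steel slider, 90 x 45 x 15 mm, long along its x. Origin: under its middle.
- setting_punch: Bystander: square steel setting punch lying on the bench, 100 mm long along its x, 14 mm thick. Origin: under its middle.
- polish_jar: Bystander: small glass jar with a black cap, 60 mm across, 60 mm high. Origin: centre of its underside.

How it is judged:
By the outcome, as a careful person would: the job done as asked, in the order asked, and still so for the second after the job is handed in, with the robot touching nothing.
It also fails if it takes over 64 s, if anything falls off the work surface, if the arm or the gripper's body presses on something with over 40 N, if the wrist force passes 120 N, or if a joint passes its speed limit or range.

ROBOT

A 7-joint arm with a two-finger parallel gripper is mounted at the origin on the work surface. World frame = base frame: x ahead of the robot, y to its left, z up, the work surface at z = 0. Lengths are in m, angles in rad, forces in N, time in s.
With the tool pointing down it reaches from about 0.425 to 0.925 m from the base axis. Payload 6.8 kg.
Tool frame: the origin (TCP) lies midway between the tips of the shut fingers; the grasp point (between the pads) lies 19 mm behind it (grip_point_offset is the z of the grasp point in the tool frame, in m); z points along the fingers, y is the line along which they close (so a half turn about z gives the same grasp; the last joint's range is limited). The gripper opens to 85 mm and grips with 20 to 120 N. Pads are 22 mm wide; open, the fingers measure 114 mm over their backs; the gripper's body (76 mm by 85 mm) begins 54 mm behind the grasp point. The pads swing forward as they close: fully open they stand 13 mm farther back than shut.
Start: joints at [-1.386, 0.477, 0.022, 1.555, -0.011, 1.109, -0.083], TCP at [0.195, 0.646, 0.231] pointing down, gripper open.
Joint ranges: [-2.96, 2.96], [-0.34, 2.1], [-1.41, 1.46], [0.24, 2.44], [-1.37, 4.51], [0.17, 1.92], [-2.96, 2.96]. Speed limits (rad/s): [2.39, 2.39, 3.14, 3.14, 3.14, 3.14, 3.14].

INTERFACE

Orientations are given as a rotation vector (axis times angle).
In Python, from bench import get_obs, grab_frame, calibration, hand_in, grip_point_offset gives the robot as it stands.
- The arm moves only by the shell command python3 -m pendant 'ROWS' [OPENING] [FORCE]. ROWS is a JSON object of lists of equal length, an entry for each row: "translation": the shift along the world's x, y, z in units of 25 mm (1.0 is 25 mm), a list of three; "delta_rot": the turn, a rotation vector about the world's x, y, z in units of 5 degrees (1.0 is 5 degrees), a list of three. In form: {"translation": [[dx, dy, dz], ...], "delta_rot": [[rx, ry, rz], ...]}. A call has 1 to 12 rows; each row is the pose to reach, as a shift and turn from the pose commanded when the call began; what a row does not reach only later rows make up. A row lasts 1/8 s, in which the tool goes at most 62.5 mm and 10.7 degrees, less where a joint would pass 70% of its speed; a pose out of reach is approached as far as the arm can. A call with a gripper value outside its range is refused whole. OPENING is the opening, from 0 (shut) to 1 (fully open), set as the call begins (- or left out, the last holds). The fingers move at their own pace and stop on an object; FORCE is the grip in N (left out, the last holds). Time passes only in rows, so rows that repeat a pose let the fingers close. It gives the time, the measured TCP pose, the force, the opening and the grip force at its end, in the units of the state.
- get_obs(): the state, without advancing time (a new reading comes with each control period).
- grab_frame(name): name is "scene" or "side" or "wrist"; returns (picture, depth): 384x512x3 uint8, red, green, blue; 384x512 float32, m along the optical axis (not along the pixel's ray), 0 where there is no reading.
- calibration(name): a dict with "K" (3x3 intrinsics, pixels), "rvec" (rotation vector, rad) and "tvec" (3), from world to camera coordinates, as OpenCV has them. Camera axes: x right, y down, z forward; pixel columns grow to the right and rows downward; lengths in m; the calibration is good to about 2 mm. A picture is of the moment at which its call begins: read the wrist's pose just before it. calibration takes no time and is no camera call; for the wrist camera it gives the pose at the moment of the call.
- hand_in(): hands the job in; it is judged then, once.
The state is a dict: "clock": time; "joints": joint angles; "qvel": joint speeds; "tau": joint torques, N m; "tcp_pos": TCP position; "orientation": TCP orientation; "contact_force": force on the tool from outside, world axes, zero at the start; "moment": the same for the moment, N m; "grip_width": finger opening in m; "gripper_force": force on a finger pad.
Only numpy, scipy, OpenCV 4.12 (cv2) and the standard library are available. Lean on these libraries where they do the work, as an engineer would, in place of code of your own. Each camera call takes 0.05 s, during which the arm holds its last target. There are 200 camera calls.

## Working session

There is one attempt and no reset: what is moved stays moved. The work goes in short steps, Python scripts to look and compute and a shell command to move; the robot and the scene stay as the last step left them, time stands still between calls to the robot, and variables do not carry over. Pictures are saved under pics/ and viewed, at most 10 in all, crops included, and the job is handed in when it is done.

```bash
ls; mkdir -p pics; cat > h.py <<'E'
import numpy as np, cv2
from bench import *
from scipy.spatial.transform import Rotation as R
def cam(n):
    c=calibration(n); return np.array(c["K"]),R.from_rotvec(np.ravel(c["rvec"])).as_matrix(),np.ravel(c["tvec"])
def ray_z(c,u,v,z):
    K,Rm,t=c; d=Rm.T@np.linalg.inv(K)@[u,v,1]; o=-Rm.T@t
    return o+d*(z-o[2])/d[2]
def proj(c,p):
    K,Rm,t=c; q=K@(Rm@np.asarray(p)+t); return q[:2]/q[2]
def cloud(c,depth):
    K,Rm,t=c; v,u=np.mgrid[:384,:512]
    p=np.stack([u,v,np.ones_like(u)],-1)@np.linalg.inv(K).T*depth[...,None]
    return (p-t)@Rm
def save(n,im,s=1.5): cv2.imwrite("pics/"+n,cv2.resize(im[...,::-1],None,fx=s,fy=s,interpolation=cv2.INTER_CUBIC))
E
python3 - <<'E'
from h import *
s=get_obs();print({k:np.round(v,3) for k,v in s.items()},grip_point_offset)
for n in("scene","side"):
    im,d=grab_frame(n);save(n+"0.png",im);np.savez(n+"0.npz",im=im,d=d)
    print(n,calibration(n))
E
```

```text
pics
{'clock': np.float64(0.0), 'joints': array([-1.386,  0.478,  0.022,  1.556, -0.012,  1.109, -0.083]), 'qvel': array([-0.   ,  0.001, -0.001, -0.   , -0.   ,  0.001,  0.   ]), 'tau': array([-0.0000e+00, -5.9646e+01,  1.6080e+00, -2.8120e+01,  1.2000e-02,
        9.0000e-03, -0.0000e+00]), 'tcp_pos': array([0.195, 0.646, 0.23 ]), 'orientation': array([-4.580e-01, -3.108e+00,  3.000e-03]), 'contact_force': array([-0.041,  0.218,  0.087]), 'moment': array([-0.002, -0.062,  0.014]), 'gripper_force': np.float64(0.0), 'grip_width': np.float64(0.085)} -0.0187
scene {'K': array([[414.72763437,   0.        , 257.66849268],
       [  0.        , 414.72763437, 192.31286653],
       [  0.        ,   0.        ,   1.        ]]), 'rvec': array([ 1.69300241,  1.51575338, -0.84844746]), 'tvec': array([-0.14384638, -0.2397079 ,  1.50884719])}
side {'K': array([[373.27661611,   0.        , 246.24487828],
       [  0.        , 373.27661611, 188.59237169],
       [  0.        ,   0.        ,   1.        ]]), 'rvec': array([ 0.13447274, -2.87417186,  1.1278917 ]), 'tvec': array([0.54612524, 0.041176  , 0.88797323])}
```

View pics/scene0.png

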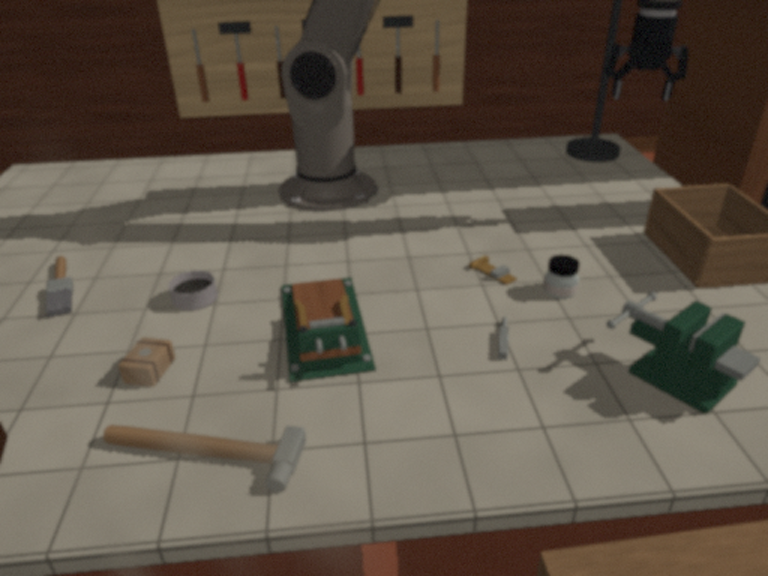

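View pics/side0.png

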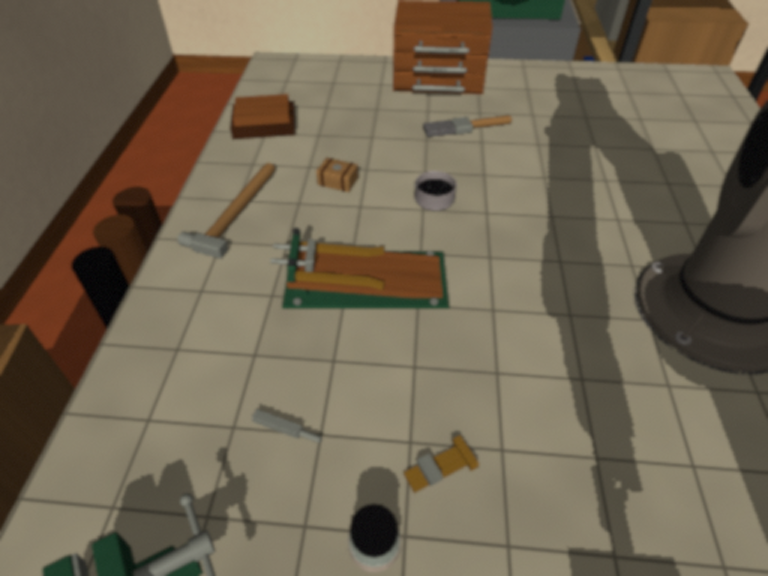

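The scene view shows the block at about (147,362) and the ramp at (325,328), with its foot towards the robot and its stop on the far side. The tin is at (195,290), and the gauge, punch and jar are on the right. I'll measure the block and ramp from the depth clouds and take an enlarged crop.

```bash
cat > m.py <<'E'
from h import *
for n in("scene","side"):
    f=np.load(n+"0.npz");im,d=f["im"],f["d"];c=cam(n);P=cloud(c,d)
    hsv=cv2.cvtColor(im,cv2.COLOR_RGB2HSV)
    box=dict(scene=(180,260,180,255),side=(140,210,180,305))[n]
    M=np.zeros(d.shape,bool);M[box[0]:box[1],box[2]:box[3]]=1
    g=M&(hsv[...,0]>50)&(hsv[...,0]<95)&(hsv[...,1]>90)&(d>0)
    pg=P[g];pg=pg[pg[:,2]<.03]
    print(n,"green",len(pg),np.median(pg[:,2]),cv2.minAreaRect((pg[:,:2]*1000).astype(np.float32)))
    w=M&(hsv[...,0]<18)&(hsv[...,1]>110)&(d>0);pw=P[w];pw=pw[(pw[:,2]>.008)&(pw[:,2]<.045)]
    print(" deck",len(pw),pw.mean(0).round(4),cv2.minAreaRect((pw[:,:2]*1000).astype(np.float32)))
    A=np.c_[pw[:,:2],np.ones(len(pw))];print(" plane",np.linalg.lstsq(A,pw[:,2],rcond=None)[0])
    b=dict(scene=(220,262,74,122),side=(100,130,206,246))[n]
    q=P[b[0]:b[1],b[2]:b[3]].reshape(-1,3);print(" bench z",np.median(q[:,2][q[:,2]<.01]))
    t=q[(q[:,2]>.030)&(q[:,2]<.045)]
    print(" block top",len(t),t.mean(0).round(4),cv2.minAreaRect((t[:,:2]*1000).astype(np.float32)))
    t=q[(q[:,2]>.006)&(q[:,2]<.045)];print(" block all",len(t),cv2.minAreaRect((t[:,:2]*1000).astype(np.float32)))
f=np.load("scene0.npz")["im"];s=np.load("side0.npz")["im"]
a=cv2.resize(f[180:260,75:255],(800,355),interpolation=cv2.INTER_CUBIC)
b=cv2.resize(s[100:210,180:310],(284,240),interpolation=cv2.INTER_CUBIC)
o=np.zeros((595,800,3),np.uint8);o[:355]=a;o[355:595,:284]=b
o[355:595,300:600]=cv2.resize(s[100:130,205:245],(300,240),interpolation=cv2.INTER_CUBIC)
save("crop0.png",o,1)
E
python3 m.py
```

```text
scene green 552 0.005653394266547588 ((578.0828857421875, -16.124282836914062), (231.97900390625, 121.00875091552734), 5.271360874176025)
 deck 971 [ 0.5444 -0.0198  0.0249] ((562.0628051757812, -17.61371612548828), (248.46900939941406, 89.59616088867188), 4.844165325164795)
 plane [ 0.10270583  0.00809998 -0.03081954]
 bench z -0.00029641726737897995
 block top 496 [ 0.6482 -0.2821  0.0351] ((644.7048950195312, -283.0937194824219), (52.80458450317383, 71.52734375), 72.18363952636719)
 block all 819 ((644.8990478515625, -283.36541748046875), (52.89129638671875, 72.42045593261719), 72.95478057861328)
side green 763 0.005618409265052081 ((556.982421875, -11.735511779785156), (261.2799072265625, 121.3353500366211), 5.04632568359375)
 deck 2125 [ 0.5358 -0.0107  0.024 ] ((557.231689453125, -16.018779754638672), (248.19375610351562, 93.24760437011719), 5.14558219909668)
 plane [ 0.11934332 -0.02560333 -0.04023986]
 bench z 3.832241188712724e-05
 block top 278 [ 0.6404 -0.2785  0.0354] ((641.0795288085938, -282.32745361328125), (54.80561828613281, 70.9984359741211), 73.24384307861328)
 block all 459 ((640.9854125976562, -281.67034912109375), (55.323429107666016, 71.60335540771484), 74.15250396728516)
```

View pics/crop0.png

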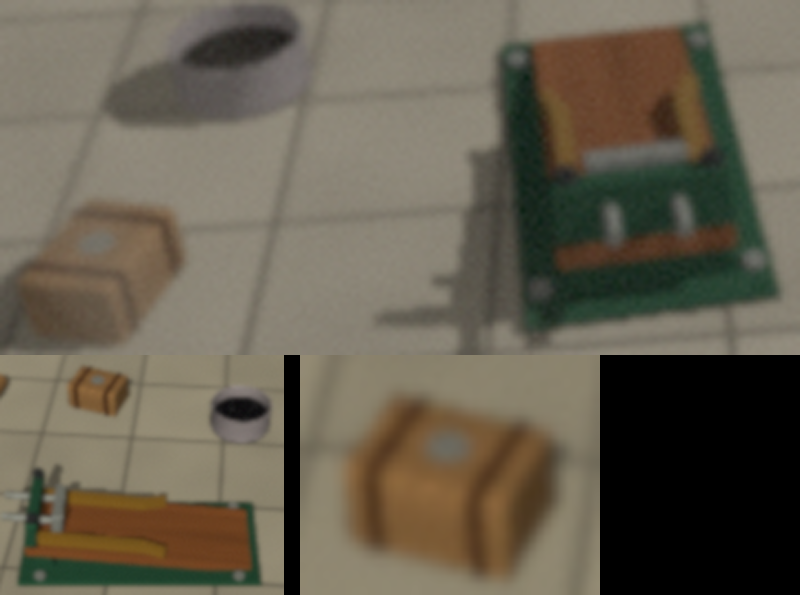

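The block's long axis is at a yaw of about -17.5° and the ramp's is at about +5°. The crops agree: the stripes run across the length, and the rails open towards the robot. Next I'll compute the first approach.

```bash
cat >> h.py <<'E'
RAMP=np.array([.5596,-.0168,.0275]); RYAW=np.radians(5.1)
def deckR(): return R.from_euler('ZY',[RYAW,-np.radians(7)])
def deck(x,y,z): return RAMP+deckR().apply([x,y,z])
def plan(pos,Rt,n=""):
    """print shift (units 25mm) and turn (units 5deg) from measured pose, both half-turn choices"""
    s=get_obs();R0=R.from_rotvec(s["orientation"])
    print(n,"shift",((np.asarray(pos)-s["tcp_pos"])/.025).round(2))
    for a in(0,np.pi):
        Rg=Rt*R.from_euler('z',a);rv=(Rg*R0.inv()).as_rotvec();print("   turn",(np.degrees(rv)/5).round(2))
def down(yaw): return R.from_euler('ZX',[yaw,np.pi])
E
python3 - <<'E'
from h import *
R0=R.from_rotvec(get_obs()["orientation"]).as_matrix();print(R0.round(3))
plan([.643,-.283,.2],down(np.radians(-17.5)),"block")
plan([.55,-.1,.2],down(RYAW),"ramp")
c=cam("wrist");print("wrist cam in tool", (R0.T@(-c[1].T@c[2]-get_obs()["tcp_pos"])).round(3),(R0.T@c[1].T).round(2),c[0][0,0])
E
```

```text
[[-0.957  0.289 -0.   ]
 [ 0.289  0.957 -0.002]
 [-0.    -0.002 -1.   ]]
block shift [ 17.93 -37.15  -1.22]
   turn [1.000e-02 3.000e-02 3.585e+01]
   turn [ 0.02 -0.   -0.15]
ramp shift [ 14.21 -29.83  -1.22]
   turn [-0.000e+00 -3.000e-02 -3.163e+01]
   turn [ 0.02 -0.    4.37]
wrist cam in tool [ 0.067 -0.001 -0.142] [[ 0.   -0.96 -0.26]
 [ 1.    0.   -0.  ]
 [ 0.   -0.26  0.96]] 268.87087910783674
```

```bash
python3 -m pendant '{"translation":[[1.2,-2,0],[2.4,-4,0],[3.6,-6,0],[4.8,-8,0],[6,-10,0],[7.2,-12,0],[8.2,-14,0],[9.2,-16,0],[10.2,-18,0],[11.2,-20,0],[12.2,-22,0],[13.1,-24,0]],"delta_rot":[[0,0,0],[0,0,0],[0,0,0],[0,0,0],[0,0,0],[0,0,0],[0,0,0],[0,0,0],[0,0,0],[0,0,0],[0,0,0],[0,0,0]]}' 1 40; python3 - <<'E'
from h import *
plan([.643-.02,-.283,.2],down(np.radians(-17.5)),"block");print(get_obs()["joints"].round(2))
E
```

```text
clock: 1.6
tcp_pos: [0.5228, 0.0446, 0.2312]
orientation: [-0.458, -3.108, -0.0]
contact_force: [1.7, -0.2, 0.6]
grip_width: 0.0856
gripper_force: 0.0
block shift [  4.01 -13.11  -1.25]
   turn [ 0.   -0.   35.85]
   turn [-0.   -0.   -0.15]
[-0.51  0.23  0.36  1.93 -0.1   0.99  1.17]
```

```bash
python3 -m pendant '{"translation":[[-0.3,-2.2,0],[-0.3,-2.2,0],[-0.3,-2.2,0]],"delta_rot":[[0,0,0],[0,0,0],[0,0,0]]}'; python3 - <<'E'
from h import *
c=cam("wrist");im,d=grab_frame("wrist");save("w0.png",im);np.savez("w0.npz",im=im,d=d,K=c[0],R=c[1],t=c[2])
P=cloud(c,d);hsv=cv2.cvtColor(im,cv2.COLOR_RGB2HSV)
print((d>0).mean(), [proj(c,deck(*p)).round(0) for p in [(-.125,-.045,0),(-.125,.045,0),(.1,-.045,0),(.1,.045,0)]])
w=(hsv[...,0]<18)&(hsv[...,1]>110)&(d>0)&(P[...,2]>.008)&(P[...,2]<.045);pw=P[w]
print(len(pw),cv2.minAreaRect((pw[:,:2]*1000).astype(np.float32)))
print("plane",np.linalg.lstsq(np.c_[pw[:,:2],np.ones(len(pw))],pw[:,2],rcond=None)[0])
E
```

```text
clock: 1.98
tcp_pos: [0.5146, -0.0083, 0.2311]
orientation: [-0.458, -3.107, -0.001]
contact_force: [0.6, 0.6, 0.2]
grip_width: 0.0859
gripper_force: 0.0
0.994415283203125 [array([189., 129.]), array([253., 102.]), array([252., 280.]), array([313., 259.])]
9552 ((535.5078735351562, -89.93182373046875), (310.697021484375, 801.2847290039062), 13.609126091003418)
plane [ 0.11945842  0.00715781 -0.03915032]
```

View pics/w0.png

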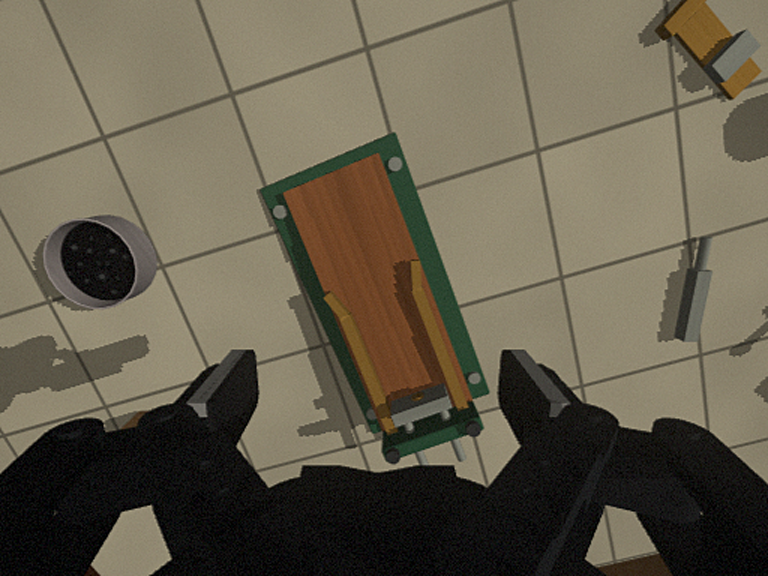

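The wrist view shows the deck's foot corners at (284,192) and (380,153), within a pixel of my projected ramp model, so I'll keep that pose. The stop plate is at about (415,395). Now on to the block.

```bash
python3 -m pendant '{"translation":[[1,-2.2,0],[2,-4.4,0],[3,-6.6,-0.3],[4.2,-8.8,-0.6],[5,-11,-1],[5,-11,-1],[5,-11,-1],[5,-11,-1]],"delta_rot":[[0,0,0],[0,0,0],[0,0,0],[0,0,0],[0,0,0],[0,0,0],[0,0,0],[0,0,0]]}'; python3 - <<'E'
from h import *
c=cam("wrist");im,d=grab_frame("wrist");save("w1.png",im)
P=cloud(c,d);s=get_obs()
near=(np.hypot(P[...,0]-.643,P[...,1]+.283)<.055)&(P[...,2]>.028)&(P[...,2]<.042)
t=P[near];print(len(t),t.mean(0),cv2.minAreaRect((t[:,:2]*1000).astype(np.float32)))
print(s["tcp_pos"].round(4),s["joints"].round(2))
E
```

```text
clock: 3.02
tcp_pos: [0.6406, -0.2809, 0.2064]
orientation: [0.453, 3.109, 0.002]
contact_force: [0.6, 0.7, -0.1]
grip_width: 0.0852
gripper_force: 0.0
2415 [ 0.64114501 -0.2836121   0.03564811] ((642.738525390625, -283.9464416503906), (50.09716033935547, 70.25057983398438), 73.71464538574219)
[ 0.6405 -0.2812  0.2066] [ 0.03  0.57  0.45  1.54 -0.27  1.09  1.82]
```

View pics/w1.png

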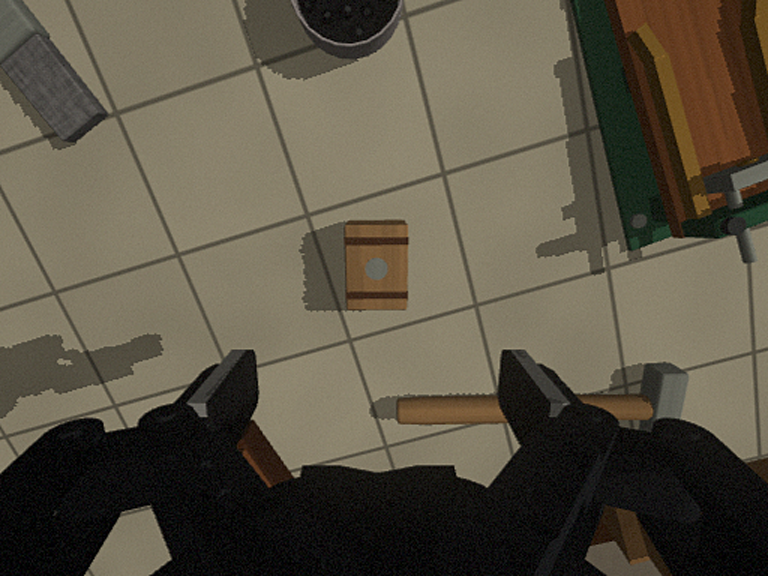

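The block is centred at about (376,265), parallel to the fingers, at world (0.6427, -0.284). Descending.

```bash
python3 -m pendant '{"translation":[[0.1,-0.1,-2],[0.1,-0.1,-4],[0.1,-0.1,-5],[0.1,-0.1,-5.6],[0.1,-0.1,-5.6],[0.1,-0.1,-5.6]],"delta_rot":[[0,0,0],[0,0,0.1],[0,0,0.1],[0,0,0.1],[0,0,0.1],[0,0,0.1]]}'; python3 - <<'E'
from h import *
plan([.6427,-.2839,.004],down(np.radians(-16.6)),"block")
E
```

```text
clock: 3.82
tcp_pos: [0.6433, -0.2864, 0.0679]
orientation: [0.444, 3.108, -0.001]
contact_force: [-0.1, -0.3, 0.6]
grip_width: 0.0857
gripper_force: 0.0
block shift [-0.02  0.1  -2.56]
   turn [-4.000e-02  1.000e-02  3.593e+01]
   turn [ 0.01  0.03 -0.07]
```

```bash
python3 -m pendant '{"translation":[[0,0.1,-1],[0,0.1,-2],[0,0.1,-2.55],[0,0.1,-2.55]],"delta_rot":[[0,0,0],[0,0,0],[0,0,0],[0,0,0]]}' && python3 -m pendant '{"translation":[[0,0,0],[0,0,0],[0,0,0],[0,0,0],[0,0,0],[0,0,0],[0,0,0],[0,0,0]],"delta_rot":[[0,0,0],[0,0,0],[0,0,0],[0,0,0],[0,0,0],[0,0,0],[0,0,0],[0,0,0]]}' 0 40
```

```text
clock: 4.32
tcp_pos: [0.6422, -0.2837, 0.0025]
orientation: [-0.445, -3.109, -0.0]
contact_force: [0.6, -0.4, 0.8]
grip_width: 0.0854
gripper_force: 0.0
clock: 5.32
tcp_pos: [0.6433, -0.284, 0.004]
orientation: [0.444, 3.108, -0.0]
contact_force: [-1.1, 0.4, 5.1]
grip_width: 0.0497
gripper_force: 43.4
```

```bash
python3 -m pendant '{"translation":[[0,0,0.5],[0,0,1.5],[0,0,3],[0,0,4],[0,0,4],[0,0,4]],"delta_rot":[[0,0,0],[0,0,0],[0,0,0],[0,0,0],[0,0,0],[0,0,0]]}'; python3 - <<'E'
from h import *
print(get_obs()["contact_force"].round(2),get_obs()["moment"].round(3))
plan(deck(-.08,0,.09),deckR()*R.from_euler('x',np.pi),"above ramp")
E
```

```text
clock: 6.08
tcp_pos: [0.6414, -0.2831, 0.1013]
orientation: [-0.444, -3.108, -0.001]
contact_force: [-0.6, -0.7, -3.0]
grip_width: 0.0499
gripper_force: 42.6
[-0.56 -0.67 -2.95] [ 0.001 -0.046  0.007]
above ramp shift [-6.87 10.33  0.23]
   turn [  1.93  -0.18 -31.67]
   turn [-0.14 -1.42  4.27]
```

```bash
python3 -m pendant '{"translation":[[-1,1.5,0.2],[-2.1,3.2,0.4],[-3.3,5,0.4],[-4.5,6.8,0.4],[-5.8,8.7,0.3],[-6.87,10.33,0.2],[-6.87,10.33,0.2],[-6.87,10.33,0.2],[-6.87,10.33,0.2]],"delta_rot":[[0,-0.2,0.6],[0,-0.4,1.3],[0,-0.6,2],[0,-0.8,2.8],[-0.1,-1.2,3.5],[-0.14,-1.42,4.27],[-0.14,-1.42,4.27],[-0.14,-1.42,4.27],[-0.14,-1.42,4.27]]}'; python3 - <<'E'
from h import *
plan(deck(-.08,0,.012),deckR()*R.from_euler('x',np.pi),"8mm above ramp")
c=cam("wrist");im,d=grab_frame("wrist");save("w2.png",im)
for p in [(-.125,-.045,0),(-.125,.045,0),(.1,-.045,0),(.1,.045,0)]: print(proj(c,deck(*p))*1.5)
E
```

```text
clock: 7.2
tcp_pos: [0.4713, -0.0266, 0.1074]
orientation: [-0.131, 3.015, 0.007]
contact_force: [-1.1, -0.4, -2.7]
grip_width: 0.0492
gripper_force: 42.8
8mm above ramp shift [ 0.31  0.1  -3.11]
   turn [  4.4    0.37 -35.71]
   turn [0.01 0.02 0.02]
[303.45358963 214.56607039]
[461.52298107 214.35075209]
[319.21574968 531.84638668]
[444.64940876 531.83202674]
```

View pics/w2.png

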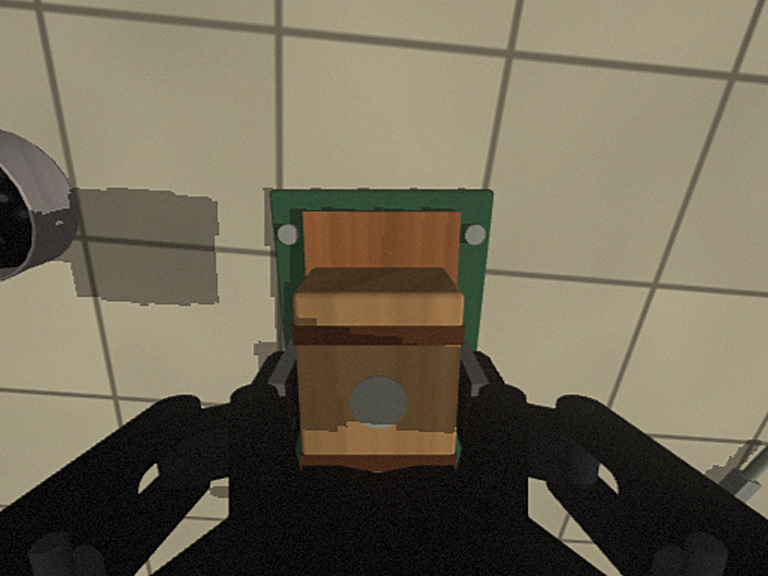

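The foot corners are at (302,211) and (461,211), about 2 mm nearer the robot than predicted, with no sideways error. The block is square to the deck. Lowering in stages.

```bash
python3 -m pendant '{"translation":[[0.2,0.1,-1.2],[0.25,0.1,-2.4],[0.25,0.1,-3.1],[0.25,0.1,-3.1],[0.25,0.1,-3.1],[0.25,0.1,-3.1]],"delta_rot":[[0,0,0],[0,0,0],[0,0,0],[0,0,0],[0,0,0],[0,0,0]]}'; python3 - <<'E'
from h import *
plan(deck(-.08,0,.004),deckR()*R.from_euler('x',np.pi),"touch")
print(deckR().inv().apply(get_obs()["tcp_pos"]-RAMP))
E
```

```text
clock: 8.0
tcp_pos: [0.4776, -0.0231, 0.0309]
orientation: [-0.134, 3.013, 0.008]
contact_force: [-0.2, -0.7, -2.4]
grip_width: 0.0493
gripper_force: 42.7
touch shift [ 0.1  -0.03 -0.37]
   turn [  4.43   0.39 -35.72]
   turn [-0.    0.04  0.  ]
[-0.08117026  0.00100082  0.01339903]
```

```bash
Z='"delta_rot":[[0,0,0],[0,0,0],[0,0,0],[0,0,0]]'; python3 -m pendant '{"translation":[[0,0,-0.1],[0,0,-0.2],[0,0,-0.25],[0,0,-0.25]],"delta_rot":[[0,0,0],[0,0,0],[0,0,0],[0,0,0]]}'; python3 -m pendant '{"translation":[[0,0,-0.03],[0,0,-0.06],[0,0,-0.06]],"delta_rot":[[0,0,0],[0,0,0],[0,0,0]]}'
```

```text
clock: 8.5
tcp_pos: [0.4767, -0.0229, 0.0237]
orientation: [-0.134, 3.015, 0.008]
contact_force: [0.5, -0.1, -2.7]
grip_width: 0.0492
gripper_force: 42.7
clock: 8.88
tcp_pos: [0.4768, -0.023, 0.0223]
orientation: [-0.134, 3.015, 0.008]
contact_force: [-0.1, -0.4, -2.9]
grip_width: 0.0498
gripper_force: 42.7
```

```bash
python3 -m pendant '{"translation":[[0,0,-0.02],[0,0,-0.04],[0,0,-0.04]],"delta_rot":[[0,0,0],[0,0,0],[0,0,0]]}';  python3 -m pendant '{"translation":[[0,0,-0.02],[0,0,-0.04],[0,0,-0.04]],"delta_rot":[[0,0,0],[0,0,0],[0,0,0]]}'; python3 - <<'E'
from h import *
print(deckR().inv().apply(get_obs()["tcp_pos"]-RAMP))
E
```

```text
clock: 9.25
tcp_pos: [0.4768, -0.023, 0.0213]
orientation: [-0.134, 3.015, 0.008]
contact_force: [-0.5, -0.2, -1.9]
grip_width: 0.0496
gripper_force: 42.9
clock: 9.62
tcp_pos: [0.4768, -0.0229, 0.0213]
orientation: [-0.134, 3.014, 0.009]
contact_force: [-6.9, 0.6, 17.2]
grip_width: 0.0496
gripper_force: 45.4
[-0.08311617  0.00123631  0.00393812]
```

```bash
python3 -m pendant '{"translation":[[0,0,0.03],[0,0,0.03],[0,0,0.03]],"delta_rot":[[0,0,0],[0,0,0],[0,0,0]]}';  python3 -m pendant '{"translation":[[0,0,0],[0,0,0],[0,0,0],[0,0,0]],"delta_rot":[[0,0,0],[0,0,0],[0,0,0],[0,0,0]]}' 0.85; python3 -m pendant '{"translation":[[-0.03,0,0.3],[-0.1,0,1.2],[-0.3,0,2.5],[-0.3,0,2.5]],"delta_rot":[[0,0,0],[0,0,0],[0,0,0],[0,0,0]]}'
```

```text
clock: 10.0
tcp_pos: [0.477, -0.023, 0.0213]
orientation: [-0.134, 3.015, 0.008]
contact_force: [-3.3, -0.1, 6.6]
grip_width: 0.0496
gripper_force: 44.0
clock: 10.5
tcp_pos: [0.4769, -0.023, 0.021]
orientation: [-0.134, 3.015, 0.008]
contact_force: [0.2, -0.6, -0.6]
grip_width: 0.0723
gripper_force: 0.0
clock: 11.0
tcp_pos: [0.4706, -0.0228, 0.0858]
orientation: [-0.134, 3.011, 0.009]
contact_force: [-0.0, 1.3, -0.2]
grip_width: 0.0726
gripper_force: 0.0
```

```bash
python3 - <<'E'
from h import *
plan(deck(-.145,0.001,.06),deckR()*R.from_euler('x',np.pi),"behind")
print(get_obs()["joints"].round(2))
E
```

```text
behind shift [-2.47 -0.26 -0.66]
   turn [  4.48   0.41 -35.72]
   turn [-0.01  0.07  0.  ]
[-0.34  0.32  0.31  2.26 -0.22  0.46  1.8 ]
```

```bash
python3 -m pendant '{"translation":[[-1,-0.1,0],[-2,-0.2,0],[-2.45,-0.2,0],[-2.45,-0.2,0],[-2.45,-0.2,0],[-2.45,-0.2,0]],"delta_rot":[[0,0,0],[0,0,0],[0,0,0],[0,0,0],[0,0,0],[0,0,0]]}' 0; python3 - <<'E'
from h import *
s=get_obs();print(deckR().inv().apply(s["tcp_pos"]-RAMP).round(4),s["joints"].round(2))
plan(deck(-.145,0.001,.06),deckR()*R.from_euler('x',np.pi),"behind")
c=cam("wrist");im,d=grab_frame("wrist");save("w3.png",im)
P=cloud(c,d);Q=deckR().inv().apply((P-RAMP).reshape(-1,3))
k=(Q[:,2]>.030)&(Q[:,2]<.040)&(abs(Q[:,1])<.05)&(Q[:,0]<-.02)&(Q[:,0]>-.13);t=Q[k]
print(len(t),t.mean(0),t[:,0].min(),cv2.minAreaRect((t[:,:2]*1000).astype(np.float32)))
E
```

```text
clock: 11.75
tcp_pos: [0.4091, -0.0279, 0.0837]
orientation: [-0.135, 3.014, 0.008]
contact_force: [-0.5, -0.5, -0.7]
grip_width: 0.0
gripper_force: 0.0
[-0.1429  0.0024  0.0741] [-0.36  0.24  0.32  2.39 -0.19  0.41  1.77]
behind shift [-0.01 -0.06 -0.57]
   turn [-4.41 -0.39 35.72]
   turn [ 0.    0.03 -0.  ]
286 [-0.08667789 -0.002518    0.0354652 ] -0.1195028650072104 ((-89.11802673339844, -0.06935310363769531), (49.763038635253906, 60.39347839355469), 89.5377426147461)
```

View pics/w3.png

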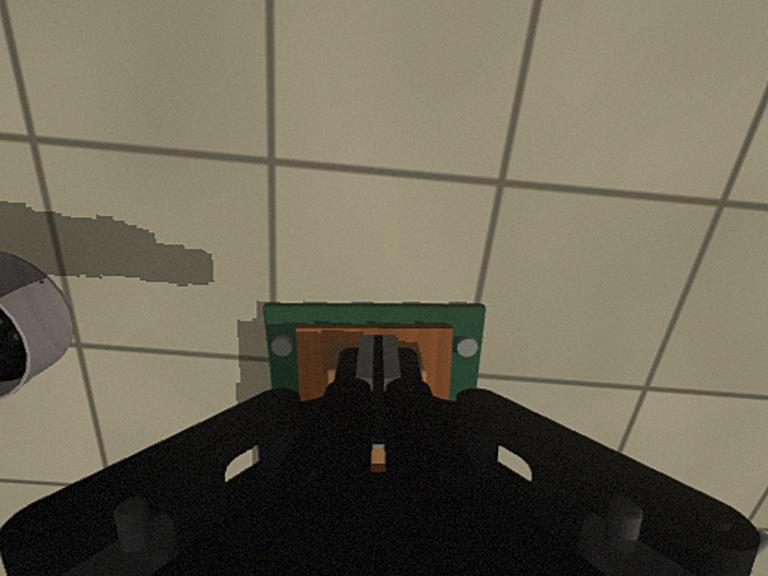

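The closed fingers are at about (378,365), just downhill of the block, whose rear face is at deck x = -119 mm. Descending behind it.

```bash
python3 -m pendant '{"translation":[[0.1,-0.05,-0.8],[0.2,-0.05,-1.6],[0.26,-0.05,-2.3],[0.26,-0.05,-2.45],[0.26,-0.05,-2.45],[0.26,-0.05,-2.45]],"delta_rot":[[0,0,0],[0,0,0],[0,0,0],[0,0,0],[0,0,0],[0,0,0]]}'; python3 - <<'E'
from h import *
s=get_obs();print(deckR().inv().apply(s["tcp_pos"]-RAMP).round(4),s["joints"].round(2),s["contact_force"].round(2))
print("unit up-slope 25mm:",deckR().apply([1,0,0]).round(4), (deckR().inv().apply(s["contact_force"])).round(2))
E
```

```text
clock: 12.55
tcp_pos: [0.415, -0.0292, 0.0229]
orientation: [-0.134, 3.014, 0.008]
contact_force: [-0.3, 0.0, -0.0]
grip_width: 0.0
gripper_force: 0.0
[-0.1446  0.0005  0.0131] [-0.24  0.39  0.19  2.4  -0.32  0.24  1.89] [-0.26  0.03 -0.04]
unit up-slope 25mm: [0.9886 0.0882 0.1219] [-0.26  0.05 -0.01]
```

```bash
python3 - <<'E'
from h import *
for n in("w0","scene0","side0"):
    f=np.load(n+".npz");c=(f["K"],f["R"],f["t"]) if n=="w0" else cam(n[:-1])
    Q=deckR().inv().apply((cloud(c,f["d"])-RAMP).reshape(-1,3))
    k=(Q[:,2]>.016)&(Q[:,2]<.05)&(abs(Q[:,1])<.022)&(Q[:,0]>.05)&(Q[:,0]<.13);t=Q[k]
    h,e=np.histogram(t[:,0],np.arange(.05,.132,.004));print(n,len(t));print(dict(zip((e[:-1]*1000).round().astype(int).tolist(),h.tolist())))
    t=t[(t[:,2]>.026)&(t[:,2]<.036)];print(" top band x pct",np.percentile(t[:,0],[1,5,10,25,50])*1000)
    if n=="w0":
        k=(abs(Q[:,0]+.125)<.03)&(abs(Q[:,1])<.03)&(Q[:,2]>-.005)&(Q[:,2]<.01)
        print(" foot x",Q[k][:,0].min(),"deck z",np.median(Q[k][:,2]))
E
```

```text
w0 1066
{50: 0, 54: 0, 58: 0, 62: 0, 66: 0, 70: 0, 74: 0, 78: 5, 82: 230, 86: 102, 90: 101, 94: 41, 98: 9, 102: 31, 106: 159, 110: 184, 114: 96, 118: 93, 122: 7, 126: 8}
 top band x pct [ 83.71449992  84.02643808  84.49375688  88.95740198 109.63660201]
 foot x -0.13793573099463358 deck z -8.273864862080204e-05
scene0 288
{50: 0, 54: 0, 58: 0, 62: 0, 66: 0, 70: 0, 74: 0, 78: 0, 82: 1, 86: 22, 90: 15, 94: 52, 98: 7, 102: 0, 106: 0, 110: 8, 114: 19, 118: 45, 122: 110, 126: 9}
 top band x pct [ 86.35023238  87.77681202  89.68855899  95.72917901 114.2277022 ]
side0 192
{50: 0, 54: 0, 58: 0, 62: 0, 66: 0, 70: 0, 74: 0, 78: 1, 82: 18, 86: 23, 90: 21, 94: 12, 98: 12, 102: 8, 106: 21, 110: 22, 114: 20, 118: 18, 122: 7, 126: 9}
 top band x pct [ 83.42257676  84.65374736  85.79391555  89.54191224 108.94213453]
```

```bash
python3 -m pendant '{"translation":[[0.1,0.01,0.01],[0.2,0.02,0.02],[0.3,0.03,0.04],[0.4,0.035,0.05],[0.5,0.045,0.06],[0.59,0.05,0.07],[0.69,0.06,0.085],[0.79,0.07,0.1],[0.89,0.08,0.11],[0.99,0.09,0.12],[1.09,0.1,0.135],[1.19,0.105,0.145]],"delta_rot":[[0,0,0],[0,0,0],[0,0,0],[0,0,0],[0,0,0],[0,0,0],[0,0,0],[0,0,0],[0,0,0],[0,0,0],[0,0,0],[0,0,0]]}' ; python3 - <<'E'
from h import *
s=get_obs();print(deckR().inv().apply(s["tcp_pos"]-RAMP).round(4),deckR().inv().apply(s["contact_force"]).round(2))
E
```

```text
clock: 14.05
tcp_pos: [0.4444, -0.0265, 0.0259]
orientation: [-0.134, 3.015, 0.008]
contact_force: [-2.8, -0.3, 1.2]
grip_width: -0.0
gripper_force: 1.3
[-0.1149  0.0005  0.0125] [-2.6  -0.01  1.55]
```

```bash
python3 -m pendant '{"translation":[[0.1,0.01,0.01],[0.2,0.02,0.025],[0.3,0.03,0.035],[0.4,0.035,0.05],[0.5,0.045,0.06],[0.59,0.05,0.075],[0.69,0.06,0.085],[0.79,0.07,0.1],[0.89,0.08,0.11],[0.99,0.09,0.12],[1.09,0.1,0.135],[1.19,0.105,0.145]],"delta_rot":[[0,0,0],[0,0,0],[0,0,0],[0,0,0],[0,0,0],[0,0,0],[0,0,0],[0,0,0],[0,0,0],[0,0,0],[0,0,0],[0,0,0]]}' ; python3 - <<'E'
from h import *
s=get_obs();print(deckR().inv().apply(s["tcp_pos"]-RAMP).round(4),deckR().inv().apply(s["contact_force"]).round(2))
E
```

```text
clock: 15.55
tcp_pos: [0.4742, -0.0239, 0.0296]
orientation: [-0.134, 3.015, 0.008]
contact_force: [-2.8, -0.4, 1.8]
grip_width: -0.0001
gripper_force: 1.3
[-0.0848  0.0005  0.0125] [-2.62 -0.16  2.13]
```

```bash
python3 -m pendant '{"translation":[[0.1,0.01,0.01],[0.2,0.02,0.025],[0.3,0.03,0.035],[0.4,0.035,0.05],[0.5,0.045,0.06],[0.59,0.05,0.075],[0.69,0.06,0.085],[0.79,0.07,0.1],[0.89,0.08,0.11],[0.99,0.09,0.12],[1.09,0.1,0.135],[1.19,0.105,0.145]],"delta_rot":[[0,0,0],[0,0,0],[0,0,0],[0,0,0],[0,0,0],[0,0,0],[0,0,0],[0,0,0],[0,0,0],[0,0,0],[0,0,0],[0,0,0]]}' ; python3 - <<'E'
from h import *
s=get_obs();print(deckR().inv().apply(s["tcp_pos"]-RAMP).round(4),deckR().inv().apply(s["contact_force"]).round(2))
for n in("side","scene"):
    im,d=grab_frame(n);save(n+"1.png",im[100:210,150:310] if n=="side" else im,4 if n=="side" else 1)
    Q=deckR().inv().apply((cloud(cam(n),d)-RAMP).reshape(-1,3))
    k=(Q[:,2]>.031)&(Q[:,2]<.041)&(abs(Q[:,1])<.04)&(Q[:,0]<.07)&(Q[:,0]>-.06);t=Q[k]
    print(n,len(t),t.mean(0),t[:,0].max(),cv2.minAreaRect((t[:,:2]*1000).astype(np.float32)))
E
```

```text
clock: 17.05
tcp_pos: [0.504, -0.0213, 0.0332]
orientation: [-0.134, 3.015, 0.008]
contact_force: [-3.2, 0.2, 2.1]
grip_width: 0.0001
gripper_force: 1.3
[-0.0547  0.0005  0.0125] [-2.9   0.53  2.44]
side 469 [-0.01144847  0.00482604  0.03588874] 0.024536168218044826 ((-17.78696060180664, 2.585500717163086), (83.47189331054688, 53.82624435424805), 1.4767026901245117)
scene 310 [-0.00684685  0.00047284  0.03543713] 0.02976945635896327 ((-10.53643798828125, 1.1187858581542969), (80.31011962890625, 50.43082809448242), 0.9620540142059326)
```

View pics/side1.png

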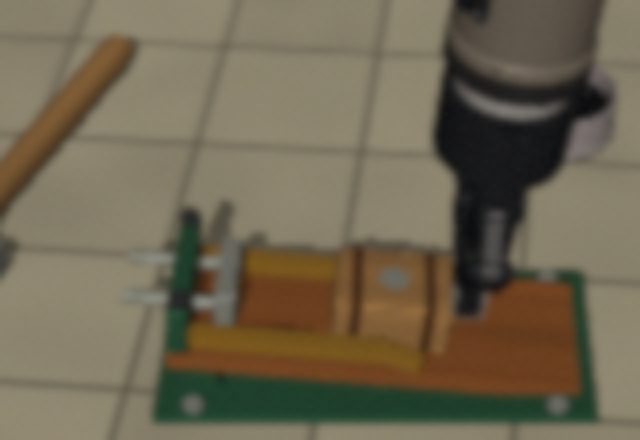

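The side view shows the block lying straight between the rails at about (395,290), with its front about 57 mm short of the plate at (230,280). Continuing.

```bash
python3 -m pendant '{"translation":[[0.1,0.01,0.01],[0.2,0.02,0.025],[0.3,0.03,0.035],[0.4,0.035,0.05],[0.5,0.045,0.06],[0.59,0.05,0.075],[0.69,0.06,0.085],[0.79,0.07,0.1],[0.89,0.08,0.11],[0.99,0.09,0.12],[1.09,0.1,0.135],[1.19,0.105,0.145]],"delta_rot":[[0,0,0],[0,0,0],[0,0,0],[0,0,0],[0,0,0],[0,0,0],[0,0,0],[0,0,0],[0,0,0],[0,0,0],[0,0,0],[0,0,0]]}' ; python3 -m pendant '{"translation":[[0.1,0.01,0.01],[0.2,0.02,0.025],[0.3,0.03,0.035],[0.4,0.035,0.05],[0.5,0.045,0.06],[0.59,0.05,0.075],[0.69,0.06,0.085],[0.74,0.065,0.09],[0.77,0.07,0.095],[0.77,0.07,0.095]],"delta_rot":[[0,0,0],[0,0,0],[0,0,0],[0,0,0],[0,0,0],[0,0,0],[0,0,0],[0,0,0],[0,0,0],[0,0,0]]}';cat > st.py <<'E'
from h import *
s=get_obs();print(s["clock"],deckR().inv().apply(s["tcp_pos"]-RAMP).round(4),deckR().inv().apply(s["contact_force"]).round(2))
E
python3 - <<'E'
from h import *
import st
for n in("side","scene"):
    im,d=grab_frame(n);Q=deckR().inv().apply((cloud(cam(n),d)-RAMP).reshape(-1,3));np.savez(n+"2.npz",im=im,d=d)
    k=(Q[:,2]>.02)&(Q[:,2]<.041)&(abs(Q[:,1])<.02)&(Q[:,0]<.1)&(Q[:,0]>.06);t=Q[k]
    h,e=np.histogram(t[:,0],np.arange(.06,.1,.002));print(n,h)
E
```

```text
clock: 18.65
tcp_pos: [0.5337, -0.0187, 0.0368]
orientation: [-0.134, 3.015, 0.008]
contact_force: [-2.0, -0.1, 1.4]
grip_width: -0.0002
gripper_force: 1.3
clock: 19.9
tcp_pos: [0.553, -0.017, 0.0392]
orientation: [-0.134, 3.015, 0.008]
contact_force: [-1.6, -1.0, -0.3]
grip_width: -0.0002
gripper_force: 0.6
19.9 [-0.0051  0.0004  0.0124] [-1.67 -0.9  -0.11]
side [10 10 10  8 11 11  9  0  0  0  0  5 11 10 11  9  9  6  2  4]
scene [ 7  7  4 11 10  3 22 37 13  4  0  0  5  6  7  8 12 18 28  4]
```

```bash
python3 -m pendant '{"translation":[[0.03,0.003,0.004],[0.06,0.005,0.007],[0.09,0.008,0.011],[0.12,0.01,0.015],[0.15,0.013,0.018],[0.18,0.016,0.022],[0.18,0.016,0.022]],"delta_rot":[[0,0,0],[0,0,0],[0,0,0],[0,0,0],[0,0,0],[0,0,0],[0,0,0]]}'; python3 st.py;python3 -m pendant '{"translation":[[0.02,0.002,0.002],[0.02,0.002,0.002]],"delta_rot":[[0,0,0],[0,0,0]]}'; python3 st.py
```

```text
clock: 20.88
tcp_pos: [0.5576, -0.0165, 0.0398]
orientation: [-0.134, 3.015, 0.008]
contact_force: [-0.8, -0.3, -0.4]
grip_width: -0.0003
gripper_force: 0.8
20.875 [-0.0005  0.0004  0.0124] [-0.86 -0.26 -0.29]
clock: 21.12
tcp_pos: [0.5578, -0.0165, 0.0398]
orientation: [-0.134, 3.015, 0.008]
contact_force: [-2.4, 0.6, 0.2]
grip_width: -0.0001
gripper_force: 1.1
21.125 [-0.0002  0.0004  0.0124] [-2.24  0.8   0.52]
```

```bash
for i in 1; do python3 -m pendant '{"translation":[[0.02,0.002,0.002],[0.02,0.002,0.002]],"delta_rot":[[0,0,0],[0,0,0]]}'>/dev/null; python3 st.py; done; python3 -m pendant '{"translation":[[0.015,0.001,0.002],[0.015,0.001,0.002]],"delta_rot":[[0,0,0],[0,0,0]]}' >/dev/null; python3 st.py
```

```text
21.375 [0.0003 0.0004 0.0124] [-2.6  -0.56  1.33]
21.625 [0.0007 0.0004 0.0124] [-1.82  0.09  1.16]
```

```bash
python3 -m pendant '{"translation":[[0.015,0.001,0.002],[0.015,0.001,0.002]],"delta_rot":[[0,0,0],[0,0,0]]}' >/dev/null; python3 st.py; python3 -m pendant '{"translation":[[0.015,0.001,0.002],[0.015,0.001,0.002]],"delta_rot":[[0,0,0],[0,0,0]]}' >/dev/null; python3 st.py
```

```text
21.875 [0.0011 0.0004 0.0124] [-1.56 -0.17  0.99]
22.125 [0.0015 0.0004 0.0124] [-1.05  0.04  1.63]
```

```bash
python3 -m pendant '{"translation":[[0.015,0.001,0.002],[0.015,0.001,0.002]],"delta_rot":[[0,0,0],[0,0,0]]}' >/dev/null; python3 st.py; python3 - <<'E'
from h import *
for n in("side","scene"):
    im,d=grab_frame(n);Q=deckR().inv().apply((cloud(cam(n),d)-RAMP).reshape(-1,3))
    k=(Q[:,2]>.02)&(Q[:,2]<.041)&(abs(Q[:,1])<.02)&(Q[:,0]<.1)&(Q[:,0]>.06);t=Q[k]
    h,e=np.histogram(t[:,0],np.arange(.06,.1,.002));print(n,h)
E
```

```text
22.375 [0.0019 0.0004 0.0124] [-2.31 -0.41  1.95]
side [10  8  9  9 11  9 11 10 10  9  6  5 10 11  9  8 10  6  4  3]
scene [ 9  9  6  4  9  6 10  7  5 12 20 20  8  8  4  8 13 20 23  7]
```

```bash
python3 -m pendant '{"translation":[[0.015,0.001,0.002],[0.015,0.001,0.002]],"delta_rot":[[0,0,0],[0,0,0]]}' >/dev/null; python3 st.py
```

```text
22.725 [0.0021 0.0004 0.0124] [-2.41 -0.92  1.21]
```

```bash
python3 -m pendant '{"translation":[[0.015,0.001,0.002],[0.015,0.001,0.002]],"delta_rot":[[0,0,0],[0,0,0]]}' >/dev/null; python3 st.py
```

```text
22.975 [0.0026 0.0004 0.0124] [-2.21  0.44  1.36]
```

```bash
python3 -m pendant '{"translation":[[0.015,0.001,0.002],[0.015,0.001,0.002]],"delta_rot":[[0,0,0],[0,0,0]]}' >/dev/null; python3 st.py
```

```text
23.225 [0.003  0.0004 0.0124] [-1.4  -0.92  0.6 ]
```

```bash
python3 -m pendant '{"translation":[[0.01,0.001,0.001],[0.01,0.001,0.001]],"delta_rot":[[0,0,0],[0,0,0]]}' >/dev/null; python3 st.py
```

```text
23.475 [0.0032 0.0004 0.0124] [-1.8  -0.26  0.71]
```

```bash
python3 -m pendant '{"translation":[[0.015,0.001,0.002],[0.015,0.001,0.002]],"delta_rot":[[0,0,0],[0,0,0]]}' >/dev/null; python3 st.py
```

```text
23.725 [0.0037 0.0004 0.0124] [-1.01 -0.53 -0.4 ]
```

```bash
python3 -m pendant '{"translation":[[0.01,0.001,0.001],[0.01,0.001,0.001]],"delta_rot":[[0,0,0],[0,0,0]]}' >/dev/null; python3 st.py
```

```text
23.975 [0.0038 0.0004 0.0124] [-1.4  -0.01  0.88]
```

```bash
python3 -m pendant '{"translation":[[0.015,0.001,0.002],[0.015,0.001,0.002]],"delta_rot":[[0,0,0],[0,0,0]]}' >/dev/null; python3 st.py
```

```text
24.225 [0.0038 0.0004 0.0124] [-3.39 -0.24  1.61]
```

```bash
python3 -m pendant '{"translation":[[0.01,0.001,0.001],[0.01,0.001,0.001]],"delta_rot":[[0,0,0],[0,0,0]]}' >/dev/null; python3 st.py
```

```text
24.475 [0.0039 0.0004 0.0124] [-4.88  0.49  4.29]
```

Contact: the position has stalled and the force is rising. From here I'll use fine steps.

```bash
python3 -m pendant '{"translation":[[0.006,0.001,0.001],[0.006,0.001,0.001]],"delta_rot":[[0,0,0],[0,0,0]]}' >/dev/null; python3 st.py
```

```text
24.725 [0.0039 0.0004 0.0124] [-4.89  0.17  4.75]
```

```bash
python3 -m pendant '{"translation":[[0.008,0.001,0.005],[0.008,0.001,0.005]],"delta_rot":[[0,0,0],[0,0,0]]}' >/dev/null; python3 st.py
```

```text
24.975 [0.0038 0.0004 0.0124] [-5.68  0.63  4.34]
```

```bash
python3 -m pendant '{"translation":[[0.012,0.001,0.008],[0.012,0.001,0.008]],"delta_rot":[[0,0,0],[0,0,0]]}' >/dev/null; python3 st.py
```

```text
25.225 [0.0039 0.0004 0.0124] [-4.46  0.37  1.81]
```

```bash
python3 -m pendant '{"translation":[[0.014,0.001,0.003],[0.014,0.001,0.003]],"delta_rot":[[0,0,0],[0,0,0]]}' >/dev/null; python3 st.py
```

```text
25.475 [0.0039 0.0005 0.0124] [-6.65 -0.07  3.12]
```

```bash
python3 -m pendant '{"translation":[[0.008,0.001,0.002],[0.008,0.001,0.002]],"delta_rot":[[0,0,0],[0,0,0]]}' >/dev/null; python3 st.py
```

```text
25.725 [0.0039 0.0004 0.0124] [-5.63 -0.37  3.56]
```

```bash
python3 -m pendant '{"translation":[[0.01,0.001,0.002],[0.01,0.001,0.002]],"delta_rot":[[0,0,0],[0,0,0]]}' >/dev/null; python3 st.py
```

```text
25.975 [0.0039 0.0005 0.0124] [-7.99 -0.01  5.48]
```

```bash
for i in 1 2 3; do python3 -m pendant '{"translation":[[0,0,0]],"delta_rot":[[0,0,0]]}' >/dev/null; python3 st.py; done
```

```text
26.1 [0.0039 0.0004 0.0124] [-7.24  0.21  5.05]
26.225 [0.0039 0.0004 0.0124] [-7.81 -1.17  3.99]
26.35 [0.0039 0.0004 0.0124] [-7.17  0.57  4.38]
```

```bash
python3 -m pendant '{"translation":[[0.005,0,0.001],[0.005,0,0.001],[0.005,0,0.001]],"delta_rot":[[0,0,0],[0,0,0],[0,0,0]]}' >/dev/null; python3 st.py; for i in 1 2 3; do python3 -m pendant '{"translation":[[0,0,0]],"delta_rot":[[0,0,0]]}' >/dev/null; python3 st.py; done
```

```text
26.725 [0.0039 0.0004 0.0124] [-7.76  0.16  5.26]
26.85 [0.0039 0.0004 0.0124] [-7.95  0.3   4.78]
26.975 [0.0039 0.0004 0.0124] [-7.8   0.37  5.55]
27.1 [0.0039 0.0004 0.0124] [-7.97  0.72  5.81]
```

It held a steady 7.9 N for over half a second. Now I'll back straight off downhill and lift clear.

```bash
python3 -m pendant '{"translation":[[-0.05,-0.004,-0.005],[-0.2,-0.018,-0.02],[-0.5,-0.045,-0.05],[-1,-0.09,-0.1],[-1.3,-0.1,0.5],[-1.5,-0.1,2],[-1.6,-0.1,4],[-1.6,-0.1,4],[-1.6,-0.1,4]],"delta_rot":[[0,0,0],[0,0,0],[0,0,0],[0,0,0],[0,0,0],[0,0,0],[0,0,0],[0,0,0],[0,0,0]]}'; python3 - <<'E'
from h import *
import st
im,d=grab_frame("side")
Q=deckR().inv().apply((cloud(cam("side"),d)-RAMP).reshape(-1,3))
k=(Q[:,2]>.02)&(Q[:,2]<.041)&(abs(Q[:,1])<.02)&(Q[:,0]<.1)&(Q[:,0]>.06);print(np.histogram(Q[k][:,0],np.arange(.06,.1,.002))[0])
w,_=grab_frame("wrist")
o=np.hstack([cv2.resize(im[100:210,170:310],(380,299),interpolation=cv2.INTER_CUBIC),cv2.resize(w,(400,299))]);save("end.png",o,1)
E
```

```text
clock: 28.22
tcp_pos: [0.5237, -0.0183, 0.1413]
orientation: [-0.135, 3.014, 0.009]
contact_force: [0.4, 0.8, -0.1]
grip_width: -0.0002
gripper_force: 0.0
28.225 [-0.0217  0.0017  0.1173] [ 0.49  0.74 -0.16]
[10  9  9  9 12  9 11  9 10  9  9  8  9 11 10  9  9  6  3  3]
```

View pics/end.png

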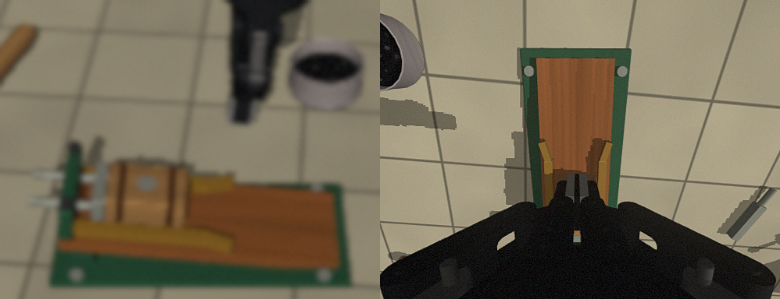

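The block sits flush against the plate at about (105,195), between the rails. The gripper is clear and the bystanders I can see are untouched.

```bash
python3 -c "from bench import hand_in;print(hand_in())"
```

```text
the job is handed in; nothing more can be done
None
```

The block was set on the ramp, released, pushed up between the rails to the stop plate, pressed at about 8 N for over half a second and left there with the gripper clear; the job was handed in about 28 s into the 64 s allowed.

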